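# Check that a mower brake lever stops short of the bar

### The arm

A 7-joint arm with a two-finger parallel gripper is mounted at the origin on the work surface. World frame = base frame: x ahead of the robot, y to its left, z up, the work surface at z = 0. Lengths are in m, angles in rad, forces in N, time in s.
With the tool pointing down it reaches from about 0.4 to 0.85 m from the base axis. Payload 4.5 kg.
Tool frame: the origin (TCP) lies on the centre line of the jaws, within the pads' length; the fingertips stand r.tip_extent ahead of it and the grasp point (between the pads) is the TCP (r.tip_extent is the distance from the TCP to the fingertips, in m); z points along the fingers, y is the line along which they close (so a half turn about z gives the same grasp; the last joint's range is limited). The gripper opens to 88 mm and grips with 3 to 60 N. Pads are 18 mm wide; open, the fingers measure 123 mm over their backs; the gripper's body (75 mm by 187 mm) begins 45 mm behind the grasp point.
Start: joints at [1.282, 0.689, -0.195, 1.565, 0.157, 0.902, -0.215], TCP at [0.198, -0.593, 0.258] pointing down, gripper open.
Joint ranges: [-3.01, 3.01], [-0.46, 2.08], [-1.47, 1.51], [0.13, 2.56], [-1, 4.14], [0.04, 2.09], [-2.66, 2.66]. Speed limits (rad/s): [2.57, 2.57, 3.14, 3.14, 3.14, 3.14, 3.14].

### API

Orientations are given as a unit quaternion [x, y, z, w].
In Python, from plant import sensors, vision, finish_job, r gives the robot as it stands. The module is installed in compiled form; this text tells all that it offers.
- The arm moves only by the tool step_arm, never from a script. Its argument "steps" is a list of rows, each a list of 2 entries, a list of its own where there are three numbers: the shift along the tool's x, y, z in cm, then the turn, a rotation vector about the tool's x, y, z in degrees. A call has 1 to 12 rows; each row shifts and turns the commanded pose from where the row before left it, along the tool's axes as they then stand; what a row does not reach is not made up. A row lasts 1/8 s, in which the tool goes at most 62.5 mm and 10.7 degrees, less where a joint would pass 70% of its speed; a pose out of reach is approached as far as the arm can. A call with a gripper value outside its range is refused whole. "claw" is the opening, from -1 (shut) to 1 (fully open), set as the call begins (left out, the last holds). The fingers move at their own pace and stop on an object; "grip_force" is the grip in N (left out, the last holds). Time passes only in rows, so rows that do not move let the fingers close. It gives the time, the measured TCP pose, the force, the opening and the grip force at its end, in the units of the state.
- sensors.get_state(): the state, without advancing time (a new reading comes with each control period).
- vision.snapshot(name): name is "scene" or "top"; returns a dict with "img" (480x640x3 uint8, red, green, blue), "fx", "fy", "cx", "cy" (pixels), "k1" (the pictures are not rectified: a ray, as slopes to the right and down, at radius r is drawn at 1 + k1 r^2 times it, then the intrinsics apply), "position" and "rotation" of the camera in the world. Camera axes: x right, y down, z forward; pixel columns grow to the right and rows downward; lengths in m; the calibration is good to about 2 mm. A picture is of the moment at which its call begins. There is no depth.
- finish_job(): hands the job in; it is judged then, once.
The state is a dict: "clock": time; "q": joint angles; "qd": joint speeds; "joint_torque": joint torques, N m; "tool_pos": TCP position; "eef_rot": TCP orientation; "contact_force": force on the tool from outside, world axes, zero at the start; "moment": the same for the moment, N m; "opening": opening from 0.0 (shut) to 1.0 (fully open); "finger_force": force on a finger pad.
Only numpy, scipy, OpenCV 4.12 (cv2) and the standard library are available. Lean on these libraries where they do the work, as an engineer would, in place of code of your own. Each camera call takes 0.05 s, during which the arm holds its last target. There are 200 camera calls.

### The job

Check the red brake lever: with the outside of the fingers push it in towards its bar until it meets its stop, take the fingers off so that it springs right back out, then push it in to its stop again and finish while still holding it there, so that the gap left to the grip can be measured. Only push on the lever's outer face: do not pinch the lever, do not touch the rubber grip behind it, and do not force the lever hard against its stop. Leave the black lever and the battery, oil bottle and wrench on the bench as they are.

Things in the scene. Friction and masses are not known exactly. Their poses are not given: they have to be found in the camera images.
- red_lever (a joint): The red brake lever: level red plastic blade 10 mm thick, 22 mm tall, 136 mm long, on the robot's side of its bar, on a vertical pivot at its -y end. Rad: 0 = sprung out (tip about 57 mm clear of the rubber), 0.33 = at its built-in stop (parallel to the bar, 12 mm of air left). A return spring: at 100 mm from the pivot 2.5 N starts it, 5 N holds it at the stop. Pressing turns it clockwise from above.
- red_face (a point): Point on the outer face (away from the bar) of the red blade, 100 mm from the pivot, half-way up the blade (z = 110 mm); it moves with the lever. x axis: through the blade towards the bar (the way to push); y: along the blade to its tip; z up. The pivot axis lies at (+5, -100) mm in this frame's x, y.
- red_grip: Rubber grip behind the red lever: level cylinder 32 mm in diameter (end collars 38), 137 mm long, on a bar clamped in a blue fixed bench stand. Origin on the bar axis at the grip's pivot end, 110 mm up; the grip runs along +y, the lever is on its -x side, pivot at x, y = (-33, -50) mm, stand's clamp at y = -90 mm, top 136 mm. Under the lever is free space.
- black_lever (a joint): The black drive lever: level black plastic blade 10 mm thick, 22 mm tall, 136 mm long, on the robot's side of its bar, on a vertical pivot at its +y end. Rad: 0 = sprung out (tip about 57 mm clear of the rubber), 0.33 = at its built-in stop (parallel to the bar, 12 mm of air left). Spring return; mirror image of the red one, on its own stand.
- black_face (a point): Point on the outer face of the black lever's blade, 100 mm from its pivot, half-way up (z = 110 mm); x axis towards its bar, tip of the blade towards -y.
- battery: Loose tool battery, black with a yellow top, 75 x 115 x 60 mm high, upright on the bench; origin under its centre. Not to be disturbed.
- oil: Loose white oil bottle with yellow label and red cap, 52 mm in diameter, 130 mm high, upright; origin under its centre. Not to be disturbed.
- wrench: Loose steel wrench 160 mm long, lying flat on the bench along its own x axis. Not to be disturbed.

How it is judged:
On the way, in this order (a step that is already met when the one before it is completed fails the run):
1. the fingers push the red lever in to its stop (value of joint red_lever above 0.3 rad and contact force between the fingers and red_lever above 1 N), for 0.2 s.
2. the fingers are off the red lever and it has sprung right back out (value of joint red_lever below 0.03 rad and contact force between the fingers and red_lever below 0.2 N), for 0.2 s.
At the end, for the whole second after the job is handed in: The fingers hold the red lever at its stop (joint above 0.30 of 0.33 rad) and still, with a push of 2 to 50 N, for the last second; the black lever is out (below 0.05 rad); battery, bottle and wrench are within 20 mm of where they stood (value of joint red_lever above 0.3 rad and contact force between the fingers and red_lever between 2 and 50 N and velocity of joint red_lever between -0.1 and 0.1 rad/s and value of joint black_lever below 0.05 rad and distance of each of battery, oil, wrench from where it was at the start of the episode below 0.02 m); the arm keeps its last pose, push and grip.
It fails at once if the robot touches the rubber grip behind the red lever (over 1 N) (contact force between any of the fingers, the arm and red_grip above 1 N).
It fails at once if the red lever is pinched between the fingers (contact force between the fingers and red_lever above 0.5 N and x of the grasp point in the frame of red_face between 0 and 0.03 m and y of the grasp point in the frame of red_face between -0.1 and 0.045 m and z of the grasp point in the frame of red_face between -0.03 and 0.03 m).
It fails at once if the red lever is forced (over 50 N) (contact force between the fingers and red_lever above 50 N).
It fails at once if the black lever is pressed (over 0.1 rad) (value of joint black_lever above 0.1 rad).
It fails at once if the battery, bottle or wrench is shifted or lifted by more than 20 mm, or the bottle tipped (distance of any of battery, oil, wrench from where it was at the start of the episode above 0.02 m or angle between oil's own z axis and vertical above 0.3 rad).
It also fails if it takes over 48 s, if anything falls off the work surface, if the arm or the gripper's body presses on something with over 40 N, if the wrist force passes 120 N, or if a joint passes its speed limit or range.

## Working session

There is one attempt and no reset: what is moved stays moved. The work goes in short steps, Python scripts to look and compute and a tool call to move; the robot and the scene stay as the last step left them, time stands still between calls to the robot, and variables do not carry over. Pictures are saved under pics/ and viewed, at most 10 in all, crops included, and the job is handed in when it is done.

Besides the shell and the picture viewer there is one more tool, called after "Call:" as name(argument=value, ...), one argument or row to a line, values as JSON. step_arm: Moves the arm, as the interface text tells. Its arguments: {"type":"object","properties":{"steps":{"type":"array"},"claw":{"type":"number"},"grip_force":{"type":"number"}},"required":["steps"]}

```bash
mkdir -p pics
cat > h.py <<'E'
import numpy as np, cv2
from plant import sensors, vision, finish_job, r
def shot(n,f=None):
    s=vision.snapshot(n)
    if f: cv2.imwrite('pics/'+f,s['img'][:,:,::-1])
    return s
def ray(s,uv):
    d=np.array([(uv[0]-s['cx'])/s['fx'],(uv[1]-s['cy'])/s['fy']]); u=d.copy()
    for _ in range(20): u=d/(1+s['k1']*(u@u))
    R=np.array(s['rotation']); R=R if R.shape==(3,3) else __import__('scipy.spatial.transform').spatial.transform.Rotation.from_quat(R).as_matrix()
    return np.array(s['position']),R@np.array([*u,1])
def onz(s,uv,z):
    p,d=ray(s,uv); return p+d*(z-p[2])/d[2]
E
python3 - <<'E'
from h import *
for n in('scene','top'):
    s=shot(n,n+'0.png'); print(n,s['position'],s['rotation'],s['fx'])
print(sensors.get_state(),r.tip_extent)
E
```

```text
scene [0.98278169 0.20142899 0.69832844] [ 0.49757691  0.80186619 -0.28165292 -0.17349197] 489.7494350768847
top [ 0.44354175 -0.00634007  0.78874881] [ 0.76145981 -0.64037035  0.06630149 -0.07555711] 471.3190301747232
{'clock': 0.1, 'q': array([ 1.28179077,  0.68986472, -0.19455093,  1.566224  ,  0.15729228,
        0.90249453, -0.2151133 ]), 'qd': array([-5.55866064e-04, -4.40048769e-04,  1.34329161e-03, -1.95197102e-03,
        2.74137891e-04,  5.20926474e-04, -9.66005183e-05]), 'joint_torque': array([-3.56953213e-03, -5.28507257e+01, -1.27174169e+00, -1.53838563e+01,
       -5.26151899e-02,  1.99356953e-03,  5.18137017e-05]), 'tool_pos': array([ 0.19807959, -0.59222638,  0.25701735]), 'eef_rot': array([ 9.86996074e-01,  1.60742371e-01, -1.74554898e-04, -7.80261527e-04]), 'contact_force': array([ 0.07830993, -0.42223093,  0.14897679]), 'moment': array([0.01881426, 0.02140768, 0.04133909]), 'finger_force': 0.0, 'opening': 1.00201361685831} 0.019
```

View pics/scene0.png

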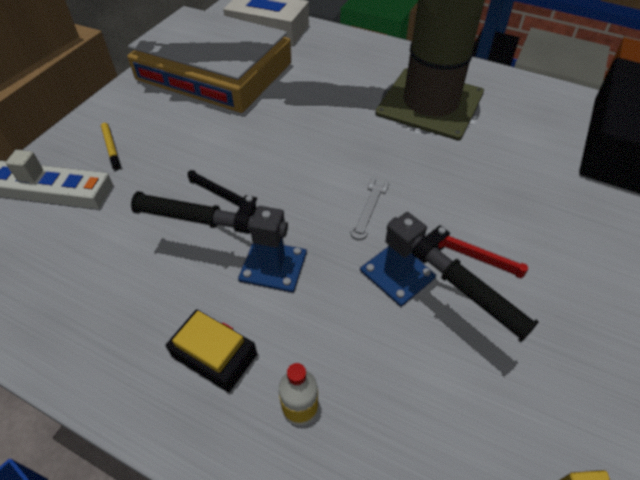

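View pics/top0.png

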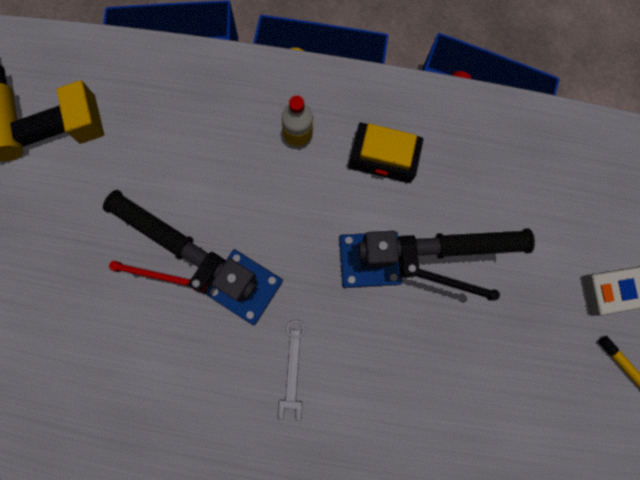

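The top view shows the red lever from (195,283) to its tip at (115,266). Its grip runs from (112,200) to (187,248), and the stand is at (235,282). In the scene view the lever runs (440,240)–(522,269).

Run:
```python
from h import *
def red(s,box):
    im=s['img'].astype(int); m=((im[...,0]>90)&(im[...,1]<60)&(im[...,2]<60)).astype(np.uint8)
    k=np.zeros_like(m); x0,y0,x1,y1=box; k[y0:y1,x0:x1]=m[y0:y1,x0:x1]; 
    ys,xs=np.nonzero(k); return np.c_[xs,ys].astype(float)
t=shot('top'); s=shot('scene')
def ends(P):
    c=P.mean(0); v=np.linalg.svd(P-c,full_matrices=False)[2][0]; a=(P-c)@v
    return c+v*a.min(),c+v*a.max(),len(P)
for im,b in((t,(100,240,215,300)),(s,(425,220,540,285))):
    P=red(im,b); e=ends(P)
    print(e,[onz(im,x,.115).round(4) for x in e[:2]])
for uv in((112,200),(187,248),(235,282)): print(uv,onz(t,uv,.11).round(4))
for uv in((528,327),(444,263)): print('s',uv,onz(s,uv,.11).round(4))
for n,uv in(('wrench',(294,325)),('wrench2',(290,410)),('blacktip',(493,295)),('blackpiv',(410,268))): print(n,onz(t,uv,.0 if 'w' in n else .11).round(3))
c=t['img'][170:340,80:300]; cv2.imwrite('pics/c.png',cv2.resize(c[:,:,::-1],None,fx=3.5,fy=3.5,interpolation=2))
```

```text
(array([108.94570929, 264.24796114]), array([187.88367121, 281.53130671]), 507) [array([0.4843, 0.2926, 0.115 ]), array([0.4806, 0.1713, 0.115 ])]
(array([446.24917415, 237.36135863]), array([526.85427142, 268.81047484]), 397) [array([0.4759, 0.1632, 0.115 ]), array([0.4804, 0.2879, 0.115 ])]
(112, 200) [0.5808 0.3152 0.11  ]
(187, 248) [0.5288 0.1847 0.11  ]
(235, 282) [0.4923 0.1049 0.11  ]
s (528, 327) [0.5731 0.3104 0.11  ]
s (444, 263) [0.5204 0.1746 0.11  ]
wrench [0.447 0.013 0.   ]
wrench2 [ 0.312 -0.005  0.   ]
blacktip [ 0.537 -0.269  0.11 ]
blackpiv [ 0.556 -0.142  0.11 ]
```

View pics/c.png

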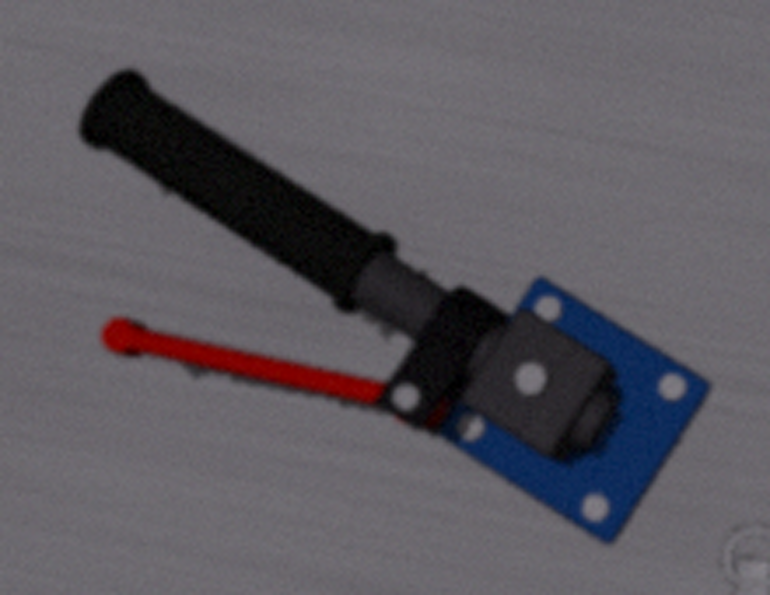

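Call:
step_arm(
  steps=[
    [[3.7,-3.1,0],[0,0,0]],
    [[3.7,-3.1,0],[0,0,0]],
    [[3.7,-3.1,0],[0,0,0]],
    [[3.7,-3.1,0],[0,0,0]],
    [[3.7,-3.1,0],[0,0,0]],
    [[3.7,-3.1,0],[0,0,0]],
    [[3.7,-3.1,0],[0,0,0]],
    [[3.7,-3.1,0],[0,0,0]],
    [[3.7,-3.1,0],[0,0,0]],
    [[3.7,-3.1,0],[0,0,0]],
    [[3.7,-3.1,0],[0,0,0]],
    [[3.7,-3.1,0],[0,0,0]],
  ],
  claw=-1,
  grip_force=30,
)

```text
clock: 1.7
tool_pos: [0.5021, -0.0977, 0.2577]
eef_rot: [0.987, 0.161, 0.0, 0.0]
contact_force: [0.5, 0.2, 0.4]
opening: 0.005
finger_force: 0.0
```

Call:
step_arm(
  steps=[
    [[0,0,0],[0,0,-6]],
    [[0,0,0],[0,0,-6]],
    [[0,0,0],[0,0,-6]],
    [[0,0,0],[0,0,-6]],
    [[0,0,0],[0,0,-6]],
    [[0,0,0],[0,0,-6]],
    [[0,0,0],[0,0,-6]],
    [[0,0,0],[0,0,-6]],
    [[0,0,0],[0,0,-5]],
    [[0,0,0],[0,0,0]],
  ],
)

```text
clock: 2.95
tool_pos: [0.5013, -0.0992, 0.2576]
eef_rot: [0.812, 0.584, -0.0, -0.0]
contact_force: [0.4, 1.0, -1.3]
opening: 0.004
finger_force: 0.0
```

Call:
step_arm(
  steps=[
    [[3.24,-1.89,0],[0,0,0]],
    [[3.24,-1.89,0],[0,0,0]],
    [[3.24,-1.89,0],[0,0,0]],
    [[3.24,-1.89,0],[0,0,0]],
    [[3.24,-1.89,0],[0,0,0]],
    [[3.24,-1.89,0],[0,0,0]],
    [[3.24,-1.89,0],[0,0,0]],
    [[3.24,-1.89,0],[0,0,0]],
    [[3.24,-1.89,0],[0,0,0]],
    [[3.24,-1.89,0],[0,0,0]],
    [[0,0,0],[0,0,0]],
  ],
)

```text
clock: 4.32
tool_pos: [0.4238, 0.2718, 0.2579]
eef_rot: [0.81, 0.586, 0.001, -0.001]
contact_force: [0.0, -0.5, -0.3]
opening: 0.006
finger_force: 0.0
```

Call:
step_arm(
  steps=[
    [[0,0,2],[0,0,0]],
    [[0,0,2],[0,0,0]],
    [[0,0,2],[0,0,0]],
    [[0,0,2],[0,0,0]],
    [[0,0,2],[0,0,0]],
    [[0,0,2],[0,0,0]],
    [[0,0,2.2],[0,0,0]],
    [[0,0,0],[0,0,0]],
  ],
)

```text
clock: 5.32
tool_pos: [0.4246, 0.2664, 0.1147]
eef_rot: [0.812, 0.583, -0.002, 0.001]
contact_force: [-0.1, -0.2, 0.8]
opening: 0.006
finger_force: 0.0
```

Run:
```python
from h import *
t=shot('top')
c=t['img'][170:340,80:300]; cv2.imwrite('pics/c2.png',cv2.resize(c[:,:,::-1],None,fx=3,fy=3,interpolation=2))
t=shot('scene','s2.png')
print(sensors.get_state()['tool_pos'])
```

```text
[0.42531651 0.26754041 0.11607353]
```

View pics/s2.png

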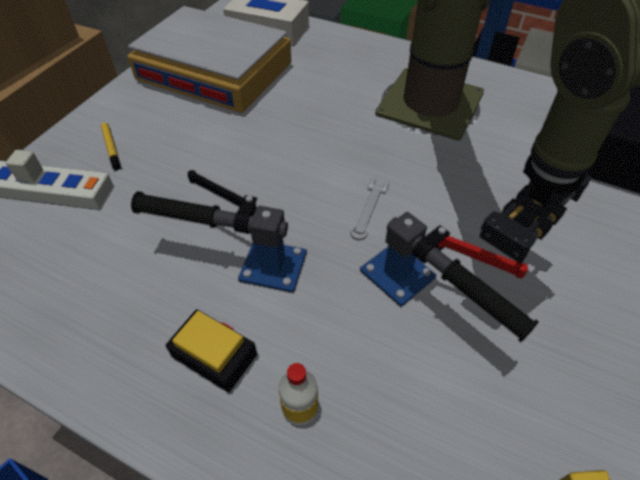

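View pics/c2.png

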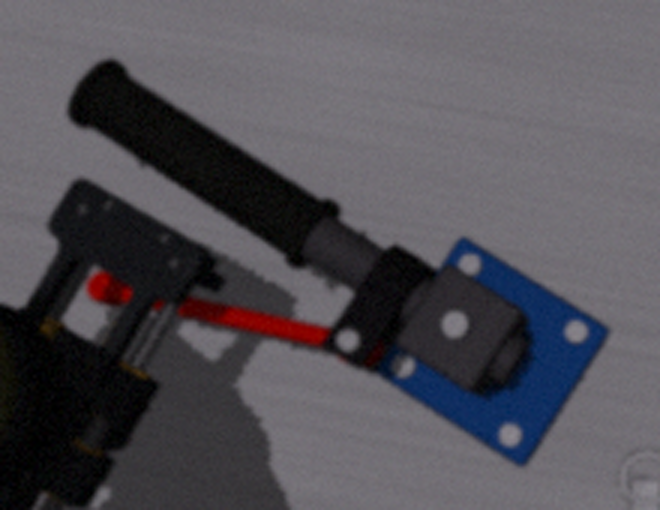

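The gripper body sits above the lever (scene crop around (500,235)), and the lever is still out. The shut fingers are on its outer side, so I advance along tool +y.

Call:
step_arm(
  steps=[
    [[0,0.8,0],[0,0,0]],
    [[0,0.8,0],[0,0,0]],
    [[0,0.8,0],[0,0,0]],
    [[0,0.6,0],[0,0,0]],
    [[0,0.5,0],[0,0,0]],
    [[0,0,0],[0,0,0]],
  ],
)

```text
clock: 6.18
tool_pos: [0.4585, 0.2568, 0.1157]
eef_rot: [0.812, 0.584, 0.0, 0.0]
contact_force: [0.4, 0.3, -0.5]
opening: 0.005
finger_force: 0.0
```

Call:
step_arm(
  steps=[
    [[0,0.4,0],[0,0,0]],
    [[0,0.4,0],[0,0,0]],
    [[0,0.4,0],[0,0,0]],
    [[0,0.3,0],[0,0,0]],
    [[0,0,0],[0,0,0]],
  ],
)

```text
clock: 6.8
tool_pos: [0.4724, 0.2526, 0.1157]
eef_rot: [0.812, 0.584, 0.0, -0.0]
contact_force: [-3.5, 2.5, -0.3]
opening: 0.004
finger_force: 1.6
```

Call:
step_arm(
  steps=[
    [[0,0.4,0],[0,0,0]],
    [[0,0.4,0],[0,0,0]],
    [[0,0.3,0],[0,0,0]],
    [[0,0,0],[0,0,0]],
  ],
)

```text
clock: 7.3
tool_pos: [0.4832, 0.2494, 0.1157]
eef_rot: [0.812, 0.584, 0.001, -0.0]
contact_force: [-2.4, 4.8, -0.3]
opening: 0.006
finger_force: 2.1
```

Call:
step_arm(
  steps=[
    [[0,0.2,0],[0,0,0]],
    [[0,0.2,0],[0,0,0]],
    [[0,0,0],[0,0,0]],
  ],
)

```text
clock: 7.68
tool_pos: [0.4868, 0.2485, 0.1158]
eef_rot: [0.811, 0.584, 0.001, -0.001]
contact_force: [-3.9, 4.7, 0.1]
opening: 0.001
finger_force: 2.3
```

Call:
step_arm(
  steps=[
    [[0,0.2,0],[0,0,0]],
    [[0,0,0],[0,0,0]],
  ],
)

```text
clock: 7.92
tool_pos: [0.4885, 0.2481, 0.1158]
eef_rot: [0.811, 0.585, 0.001, -0.001]
contact_force: [-3.7, 4.6, -0.2]
opening: 0.003
finger_force: 2.5
```

Call:
step_arm(
  steps=[
    [[0,0.15,0],[0,0,0]],
    [[0,0,0],[0,0,0]],
  ],
)

```text
clock: 8.18
tool_pos: [0.4898, 0.2477, 0.1158]
eef_rot: [0.811, 0.585, 0.001, -0.001]
contact_force: [-4.0, 5.2, -0.4]
opening: -0.001
finger_force: 2.7
```

Call:
step_arm(
  steps=[
    [[0,0.1,0],[0,0,0]],
    [[0,0,0],[0,0,0]],
  ],
)

```text
clock: 8.43
tool_pos: [0.4905, 0.2474, 0.1157]
eef_rot: [0.811, 0.585, 0.0, -0.001]
contact_force: [-4.8, 5.3, 0.3]
opening: 0.003
finger_force: 2.8
```

Call:
step_arm(
  steps=[
    [[0,0.15,0],[0,0,0]],
    [[0,0,0],[0,0,0]],
  ],
)

```text
clock: 8.68
tool_pos: [0.4919, 0.247, 0.1157]
eef_rot: [0.811, 0.585, 0.0, -0.001]
contact_force: [-4.4, 5.3, 0.1]
opening: 0.004
finger_force: 3.0
```

Call:
step_arm(
  steps=[
    [[0,0.15,0],[0,0,0]],
    [[0,0,0],[0,0,0]],
  ],
)

```text
clock: 8.93
tool_pos: [0.4927, 0.2468, 0.1157]
eef_rot: [0.811, 0.585, 0.0, -0.001]
contact_force: [-5.4, 6.0, 0.8]
opening: 0.005
finger_force: 3.7
```

Run:
```python
from h import *
print(sensors.get_state()['contact_force'])
t=shot('top')
c=t['img'][170:340,80:300]; cv2.imwrite('pics/c3.png',cv2.resize(c[:,:,::-1],None,fx=3.5,fy=3.5,interpolation=2))
```

```text
[-5.39281438  5.99607626  0.77050288]
```

View pics/c3.png

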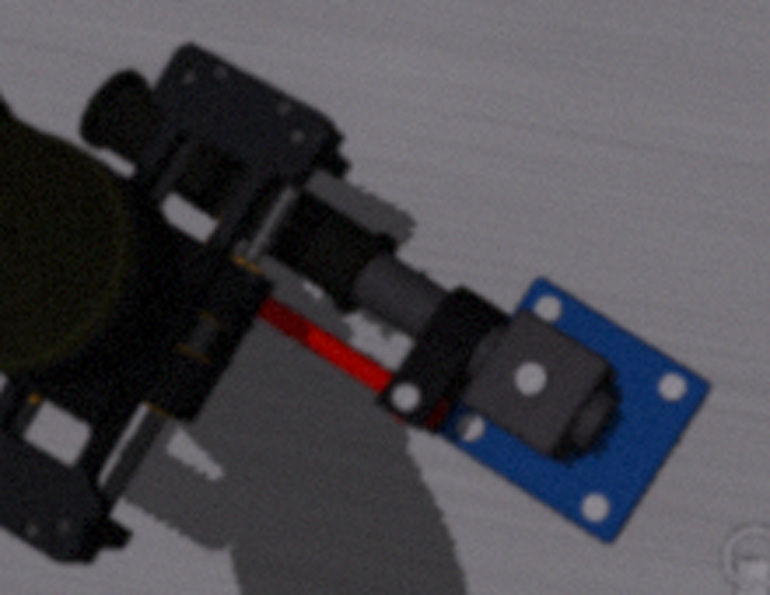

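The lever, visible from (265,308) to (385,380), is now parallel to the bar at about the stop. I'll check with a little more push.

Call:
step_arm(
  steps=[
    [[0,0.15,0],[0,0,0]],
    [[0,0,0],[0,0,0]],
    [[0,0,0],[0,0,0]],
  ],
)

```text
clock: 9.35
tool_pos: [0.4928, 0.2467, 0.1157]
eef_rot: [0.811, 0.585, -0.001, -0.002]
contact_force: [-7.8, 6.7, 1.9]
opening: 0.002
finger_force: 5.1
```

Call:
step_arm(
  steps=[
    [[0,0.15,0],[0,0,0]],
    [[0,0,0],[0,0,0]],
    [[0,0,0],[0,0,0]],
  ],
)

```text
clock: 9.72
tool_pos: [0.493, 0.2467, 0.1157]
eef_rot: [0.811, 0.585, -0.001, -0.002]
contact_force: [-11.5, 7.9, 4.4]
opening: 0.006
finger_force: 6.6
```

The position has stalled while the force rises to about 14 N, so the lever is on its stop. Backing off.

Call:
step_arm(
  steps=[
    [[0,-0.5,0],[0,0,0]],
    [[0,-0.8,0],[0,0,0]],
    [[0,-0.8,0],[0,0,0]],
    [[0,-0.8,0],[0,0,0]],
    [[0,-0.8,0],[0,0,0]],
    [[0,-0.8,0],[0,0,0]],
    [[0,-0.8,0],[0,0,0]],
    [[0,0,0],[0,0,0]],
    [[0,0,0],[0,0,0]],
    [[0,0,0],[0,0,0]],
    [[0,0,0],[0,0,0]],
    [[0,0,0],[0,0,0]],
  ],
)

```text
clock: 11.22
tool_pos: [0.4464, 0.2609, 0.1157]
eef_rot: [0.812, 0.584, 0.0, 0.0]
contact_force: [0.0, -0.5, -0.4]
opening: 0.003
finger_force: 0.0
```

Run:
```python
from h import *
t=shot('top')
c=t['img'][170:340,80:300]; cv2.imwrite('pics/c4.png',cv2.resize(c[:,:,::-1],None,fx=3.5,fy=3.5,interpolation=2))
```

```text
(no output)
```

View pics/c4.png

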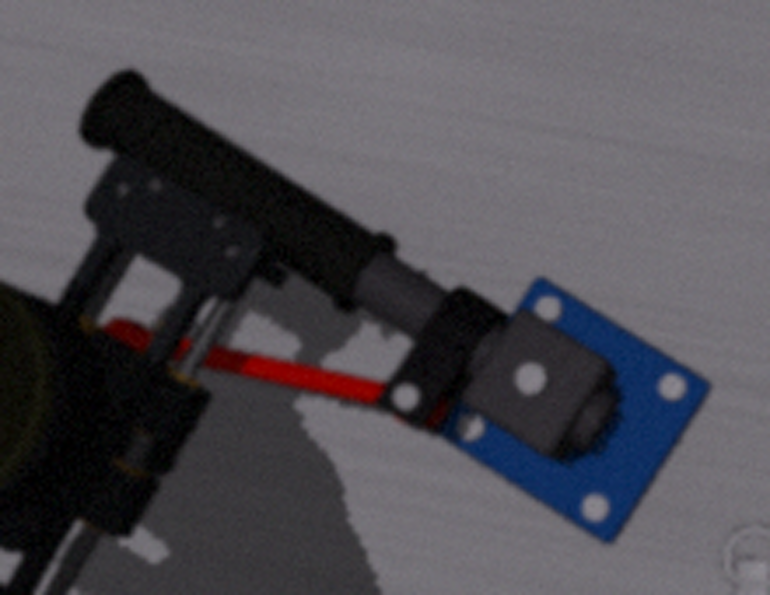

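The lever has sprung back out: its tip is at (122,335), as at the start, and the force is zero. Pressing again by the same amount.

Call:
step_arm(
  steps=[
    [[0,0.5,0],[0,0,0]],
    [[0,0.5,0],[0,0,0]],
    [[0,0.5,0],[0,0,0]],
    [[0,0.5,0],[0,0,0]],
    [[0,0.5,0],[0,0,0]],
    [[0,0.5,0],[0,0,0]],
    [[0,0.5,0],[0,0,0]],
    [[0,0.5,0],[0,0,0]],
    [[0,0.5,0],[0,0,0]],
    [[0,0.3,0],[0,0,0]],
    [[0,0,0],[0,0,0]],
  ],
)

```text
clock: 12.65
tool_pos: [0.4915, 0.2473, 0.1157]
eef_rot: [0.811, 0.585, 0.001, -0.001]
contact_force: [-3.8, 5.5, -0.2]
opening: 0.006
finger_force: 2.9
```

Call:
step_arm(
  steps=[
    [[0,0.2,0],[0,0,0]],
    [[0,0.2,0],[0,0,0]],
    [[0,0.1,0],[0,0,0]],
    [[0,0,0],[0,0,0]],
    [[0,0,0],[0,0,0]],
    [[0,0,0],[0,0,0]],
  ],
)

```text
clock: 13.4
tool_pos: [0.493, 0.2468, 0.1156]
eef_rot: [0.811, 0.586, -0.001, -0.003]
contact_force: [-10.4, 7.6, 3.5]
opening: 0.003
finger_force: 6.3
```

The arm is at the same stop position as before, with about 13 N of push, and holding steady.

```bash
python3 -c "
from h import *
print(finish_job())"
```

```text
the job is handed in; nothing more can be done
None
```

The red lever was pushed to its stop, released until it sprang fully back out, then pushed to its stop again and handed in while held there with about 13 N; the judge returned no verdict.

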